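# Press down the plunger gauges on a machined ring in order

### The job

Set the plunger gauges on the machined ring: from above with the fingertips, press the blue cap down, then the yellow, then the red, each lightly and only until its plunger is fully down, without forcing it. Leave the white one up. Do not shift, tip or lift any gauge, and leave everything else on the bench where it is.

Things in the scene. Friction and masses are not known exactly. Their poses are not given: they have to be found in the camera images.
- ring: heavy machined steel ring lying on the bench, fixed; outer diameter 270, bore 140, height 40; origin at the centre of its underside, z up. The four gauges stand on its flat upper face, about 102 from its centre and a quarter turn apart; which colour stands where changes.
- blue_gauge: the plunger gauge with the blue cap, loose, about 0.5 kg: a round dark steel body 42 wide at the foot and 30 high, standing on the ring's upper face (40 above the bench), with a plunger and cap on its axis. Origin at the centre of its underside, z up.
- blue_cap_top (a point): centre of the flat top of the blue round cap (26 across, 10 thick). Plunger fully up: 65 above the gauge's underside (105 above the bench); fully down: 51 above it (91 above the bench). Beyond that the cap alone gives up to 6 more on its cushion spring and comes back when let go.
- blue_plunger (a joint): how far this plunger is down, in m: 0 fully up, 0.014 fully down (its aluminium collar home on the body's top). Starts between 0 and 0.004. It slides with about 2.5 N of friction and stays where it is left. Between plunger and cap is a cushion spring: it starts to give at about 5 N, so only once the plunger is home, and is fully squashed at about 9 N; over 20 N harms the gauge.
- yellow_gauge: the plunger gauge with the yellow cap, loose, about 0.5 kg: a round dark steel body 42 wide at the foot and 30 high, standing on the ring's upper face (40 above the bench), with a plunger and cap on its axis. Origin at the centre of its underside, z up.
- yellow_cap_top (a point): centre of the flat top of the yellow round cap (26 across, 10 thick). Plunger fully up: 65 above the gauge's underside (105 above the bench); fully down: 51 above it (91 above the bench). Beyond that the cap alone gives up to 6 more on its cushion spring and comes back when let go.
- yellow_plunger (a joint): how far this plunger is down, in m: 0 fully up, 0.014 fully down (its aluminium collar home on the body's top). Starts between 0 and 0.004. It slides with about 2.5 N of friction and stays where it is left. Between plunger and cap is a cushion spring: it starts to give at about 5 N, so only once the plunger is home, and is fully squashed at about 9 N; over 20 N harms the gauge.
- red_gauge: the plunger gauge with the red cap, loose, about 0.5 kg: a round dark steel body 42 wide at the foot and 30 high, standing on the ring's upper face (40 above the bench), with a plunger and cap on its axis. Origin at the centre of its underside, z up.
- red_cap_top (a point): centre of the flat top of the red round cap (26 across, 10 thick). Plunger fully up: 65 above the gauge's underside (105 above the bench); fully down: 51 above it (91 above the bench). Beyond that the cap alone gives up to 6 more on its cushion spring and comes back when let go.
- red_plunger (a joint): how far this plunger is down, in m: 0 fully up, 0.014 fully down (its aluminium collar home on the body's top). Starts between 0 and 0.004. It slides with about 2.5 N of friction and stays where it is left. Between plunger and cap is a cushion spring: it starts to give at about 5 N, so only once the plunger is home, and is fully squashed at about 9 N; over 20 N harms the gauge.
- white_gauge: the plunger gauge with the white cap, loose, about 0.5 kg: a round dark steel body 42 wide at the foot and 30 high, standing on the ring's upper face (40 above the bench), with a plunger and cap on its axis. Origin at the centre of its underside, z up. This one is to be left up.
- white_cap_top (a point): centre of the flat top of the white round cap (26 across, 10 thick). Plunger fully up: 65 above the gauge's underside (105 above the bench); fully down: 51 above it (91 above the bench). Beyond that the cap alone gives up to 6 more on its cushion spring and comes back when let go.
- white_plunger (a joint): how far this plunger is down, in m: 0 fully up, 0.014 fully down (its aluminium collar home on the body's top). Starts between 0 and 0.004. It slides with about 2.5 N of friction and stays where it is left. Between plunger and cap is a cushion spring: it starts to give at about 5 N, so only once the plunger is home, and is fully squashed at about 9 N; over 20 N harms the gauge.
- plug_gauge: turned brass plug, 40 wide at the foot with a 22 wide neck, 62 high, standing inside the ring's bore; loose, origin at its underside; leave alone.
- dial_stand: dial indicator on a magnetic stand: black and wine-red block 50 x 60 x 60 with a jointed orange arm, 206 high, to the right (-y) of the ring; loose, origin at its underside; leave alone.
- setting_ring: small steel ring, 64 across, 22 high, to the left of the big ring; loose, origin at its underside; leave alone.
- screwdriver: screwdriver lying on the bench to the right of the big ring; loose, leave alone.
- oil_bottle: white bottle with a black lid, 50 across, 110 high, to the left of the big ring; loose, origin at its underside; leave alone.
- gauge_block: bright steel block 35 x 90 x 30, to the left of the big ring; loose, origin at its underside; leave alone.
Things that resemble listed ones, but are neither listed nor needed, are in the scene too. What is shaped like the yellow_gauge but purple is not meant.

How it is judged:
By the outcome, as a careful person would: the job done as asked, in the order asked, and still so for the second after the job is handed in, with the robot touching nothing.
It also fails if it takes over 48 s, if anything falls off the work surface, if the arm or the gripper's body presses on something with over 40 N, if the wrist force passes 120 N, or if a joint passes its speed limit or range.

### The arm

A 6-joint arm with a two-finger parallel gripper is mounted at the origin on the work surface. World frame = base frame: x ahead of the robot, y to its left, z up, the work surface at z = 0. Lengths are in mm, angles in rad, forces in N, time in s.
With the tool pointing down it reaches from about 300 to 850 mm from the base axis. Payload 5.4 kg.
Tool frame: the origin (TCP) lies midway between the tips of the shut fingers; the grasp point (between the pads) lies 19 mm behind it; z points along the fingers, y is the line along which they close (so a half turn about z gives the same grasp; the last joint's range is limited). The gripper opens to 85 mm and grips with 20 to 120 N. Pads are 22 mm wide; open, the fingers measure 114 mm over their backs; the gripper's body (76 mm by 85 mm) begins 54 mm behind the grasp point. The pads swing forward as they close: fully open they stand 13 mm farther back than shut.
Start: joints at [-1.551, 0.158, 1.597, -0, 1.386, -0.21], TCP at [130.952, -559.873, 231.299] pointing down, gripper open.
Joint ranges: [-2.91, 2.91], [-0.94, 2.29], [0.18, 2.7], [-1.29, 4.43], [0.17, 2.64], [-3, 3]. Speed limits (rad/s): [2.57, 2.57, 3.14, 3.14, 3.14, 3.14].

### API

Orientations are given as a unit quaternion [x, y, z, w].
In Python, from plant import arm gives the robot as it stands.
- The arm moves only by the tool play_rows, never from a script. Its arguments are lists of equal length, an entry for each row: "delta_pos": the shift along the world's x, y, z in m, a list of three; "turn": the turn about the world's z in rad; "fingers": the opening, from -1 (shut) to 1 (fully open), so that 0 is half open. In form: {"delta_pos": [[tx, ty, tz], ...], "turn": [turn, ...], "fingers": [fingers, ...]}. A call has 1 to 8 rows; each row shifts and turns the commanded pose from where the row before left it; what a row does not reach is not made up. A row lasts 1/8 s, in which the tool goes at most 62.5 mm and 10.7 degrees, less where a joint would pass 70% of its speed; a pose out of reach is approached as far as the arm can. A call is refused whole if a number of a shift passes 0.0625 or a number of a turn 0.188, either way. A call with a gripper value outside its range is refused whole. The fingers move at their own pace and stop on an object; "newtons" is the grip in N (left out, the last holds). Time passes only in rows, so rows that do not move let the fingers close. It gives the time, the measured TCP pose, the force and the opening at its end, in the units of the state.
- arm.get_obs(): the state, without advancing time (a new reading comes with each control period).
- arm.grab_frame(name): name is "scene" or "side" or "wrist"; returns a dict with "frame" (420x560x3 uint8, red, green, blue), "K" (3x3 intrinsics, pixels), "rvec" (rotation vector, rad) and "tvec" (3), from world to camera coordinates, as OpenCV has them; the wrist camera has in their place "hand_eye" (4x4, takes a point from camera to tool coordinates, whose origin is the TCP and whose axes are the flange's). Camera axes: x right, y down, z forward; pixel columns grow to the right and rows downward; lengths in mm; the calibration is good to about 2 mm. A picture is of the moment at which its call begins: read the wrist's pose just before it. There is no depth.
- arm.sign_off(): hands the job in, once; it reports no verdict.
Trained networks look in a picture, given as the dict that the camera call returned (one of the last four; its "shot" number tells which), for a name from the list of things; names that differ only in an ending like _2 or _b are one class to them, and where a whole thing is asked for, a point or a joint stands for the part that bears it (a point fixed in the world has none). Each returns a list of dicts, best first, with "confidence" (0 to 1); they miss things now and then, are a little off and sometimes report something else, mostly with a low value. They report only what shows in the picture. A call takes as long as a camera call. They do not tell look-alikes from the thing itself.
- arm.outline_of(target, picture): "region" (420x560 bool, what is visible of it) and "box" ([left, top, right, bottom] in pixels, round what is visible of it).
The state is a dict: "clock": time; "joint_positions": joint angles; "qvel": joint speeds; "effort": joint torques, N m; "ee_pos": TCP position; "tcp_rot": TCP orientation; "ft_force": force on the tool from outside, world axes, zero at the start; "torque": the same for the moment, N m; "gripper_width": opening from 0.0 (shut) to 1.0 (fully open).
Only numpy, scipy, OpenCV 4.12 (cv2) and the standard library are available. Lean on these libraries where they do the work, as an engineer would, in place of code of your own. Each camera call takes 0.05 s, during which the arm holds its last target. There are 200 camera calls.

## Working session

There is one attempt and no reset: what is moved stays moved. The work goes in short steps, Python scripts to look and compute and a tool call to move; the robot and the scene stay as the last step left them, time stands still between calls to the robot, and variables do not carry over. Pictures are saved under pics/ and viewed, on a budget of 10 in all, crops included, one or two more only if the job needs it, and the job is handed in when it is done.

Besides the shell and the picture viewer there is one more tool, called after "Call:" by a JSON object that holds its "op" and its "data", one argument or row to a line. play_rows: Moves the arm, as the interface text tells. Its arguments: {"type":"object","properties":{"delta_pos":{"type":"array","items":{"type":"array","items":{"type":"number"}}},"turn":{"type":"array","items":{"type":"number"}},"fingers":{"type":"array","items":{"type":"number"}},"newtons":{"type":"number"}},"required":["delta_pos","turn","fingers"]}

```bash
ls; mkdir -p pics
cat > h.py <<'E'
from plant import arm
import numpy as np, cv2
def ray(p,uv):
    R=cv2.Rodrigues(np.array(p["rvec"],float))[0]; t=np.array(p["tvec"],float).ravel()
    d=R.T@np.linalg.inv(np.array(p["K"]))@np.array([uv[0],uv[1],1.]); return -R.T@t,d
def atz(p,uv,z):
    c,d=ray(p,uv); return c+d*(z-c[2])/d[2]
def wray(p,o,uv):
    from scipy.spatial.transform import Rotation as Ro
    H=np.array(p["hand_eye"]);R=Ro.from_quat(o["tcp_rot"]).as_matrix()
    d=R@H[:3,:3]@np.linalg.inv(np.array(p["K"]))@np.array([uv[0],uv[1],1.]); return R@H[:3,3]+np.array(o["ee_pos"]),d
def save(p,n): cv2.imwrite("pics/"+n,p["frame"][:,:,::-1])
E
python3 - <<'E'
from h import *
o=arm.get_obs();print(o)
for c in("scene","side"):
    p=arm.grab_frame(c);save(p,c+"0.png")
    for k in("blue","yellow","red","white"):
        for r in arm.outline_of(k+"_cap_top",p)[:3]:
            m=r["region"];v,u=np.nonzero(m);b=r["box"]
            print(c,k,round(r["confidence"],2),b,len(u),atz(p,((b[0]+b[2])/2,(b[1]+b[3])/2),70).round(0))
E
```

```text
pics
{'clock': 0.0, 'joint_positions': array([-1.55106301e+00,  1.59030307e-01,  1.59824323e+00,  2.28825306e-05,
        1.38624433e+00, -2.10130774e-01]), 'qvel': array([ 4.40236453e-04,  1.27084189e-03, -1.59681469e-05,  2.38674425e-03,
       -4.40855932e-04, -8.32685034e-04]), 'effort': array([-6.91228051e-04, -3.95995688e+01, -3.31430018e+01, -2.70874270e-04,
        8.28996242e-03,  1.39007338e-05]), 'ee_pos': array([ 130.96760718, -559.25499468,  230.32194836]), 'tcp_rot': array([ 9.93402361e-01,  1.14677032e-01,  1.02694529e-04, -9.57178273e-04]), 'ft_force': array([-0.76917193,  0.39992881,  0.29241865]), 'torque': array([ 0.01767883, -0.00587949,  0.02340664]), 'gripper_width': 1.0012088117015294}
scene blue 0.73 [317.9, 193.6, 331.1, 212.6] 202 [586. 142.  70.]
scene blue 0.45 [306.8, 214.4, 315.6, 225.2] 54 [632.  39.  70.]
scene blue 0.44 [262.9, 210.2, 273.9, 232.2] 208 [556. -71.  70.]
scene yellow 0.58 [233.8, 242.6, 246.3, 254.2] 62 [ 615. -220.   70.]
scene yellow 0.53 [266.5, 210.1, 271.0, 214.3] 45 [516. -38.  70.]
scene yellow 0.3 [390.0, 170.7, 402.1, 201.9] 300 [660. 422.  70.]
scene red 0.49 [278.9, 187.4, 285.1, 193.1] 33 [434.  85.  70.]
scene white 0.55 [123.1, 227.1, 176.9, 291.5] 1369 [ 504. -441.   70.]
scene white 0.51 [317.0, 193.3, 331.0, 203.4] 44 [563. 162.  70.]
side blue 0.4 [208.0, 195.8, 217.8, 206.1] 67 [684.  -6.  70.]
side blue 0.38 [205.6, 193.6, 224.8, 224.2] 275 [664.  17.  70.]
side yellow 0.62 [266.3, 165.4, 273.7, 172.9] 66 [ 596. -182.   70.]
side yellow 0.43 [262.5, 192.4, 271.8, 195.4] 61 [563. -87.  70.]
side red 0.67 [91.2, 355.9, 125.5, 397.4] 1091 [638. 471.  70.]
side red 0.45 [273.2, 232.1, 284.8, 244.8] 99 [474.  43.  70.]
side red 0.25 [234.7, 220.6, 254.2, 240.8] 278 [562.  54.  70.]
```

Run:
```python
import cv2,numpy as np
a=cv2.imread("pics/scene0.png");b=cv2.imread("pics/side0.png")
a=cv2.resize(a[130:330,200:440],(800,600)[:1]*1+(600,),interpolation=3) if 0 else cv2.resize(a[140:290,200:400],(800,600),interpolation=3)
cv2.imwrite("pics/s1.png",a)
cv2.imwrite("pics/s2.png",cv2.resize(b[130:310,140:380],(800,600),interpolation=3))
```

```text
(no output)
```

View pics/scene0.png

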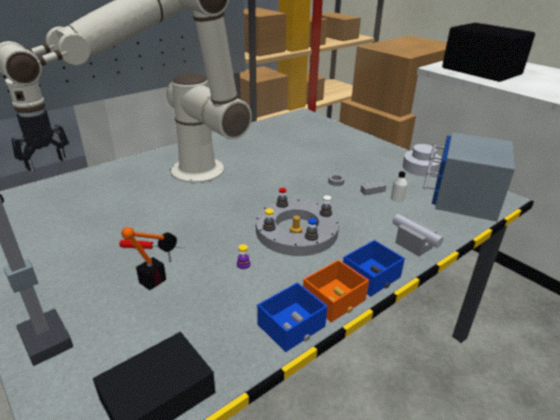

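View pics/s2.png

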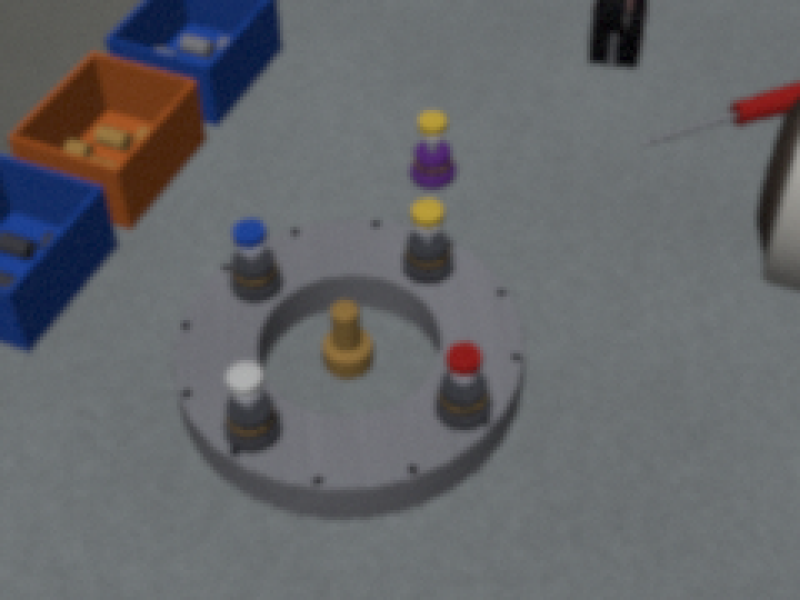

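The scene picture shows red (283,190), yellow (269,211), blue (312,221) and white (326,199) on the ring. The look-alike is the purple body with a yellow cap at (243,248), off the ring. So the yellow I want is the one on the ring. Next I triangulate.

Run:
```python
from h import *
ps=arm.grab_frame("scene");pd=arm.grab_frame("side")
pts={"red":((283,190),(279,236)),"yellow":((269,211.5),(268.4,192)),"blue":((312.5,221),(215,198.4)),"white":((326.5,198),(213,241.6))}
def cen(p,k,g):
    h=cv2.cvtColor(p["frame"],cv2.COLOR_RGB2HSV).astype(int);H,S,V=h[...,0],h[...,1],h[...,2]
    m={"red":((H<8)|(H>172))&(S>130)&(V>70),"yellow":(H>20)&(H<33)&(S>120)&(V>100),"blue":(H>100)&(H<125)&(S>150),"white":(S<40)&(V>165)}[k]
    v,u=np.nonzero(m);s=np.hypot(u-g[0],v-g[1])<9
    return np.array([(u[s].min()+u[s].max())/2,(v[s].min()+v[s].max())/2]),s.sum()
for k,(a,b) in pts.items():
    ca,na=cen(ps,k,a);cb,nb=cen(pd,k,b)
    (c1,d1),(c2,d2)=ray(ps,ca),ray(pd,cb)
    d1/=np.linalg.norm(d1);d2/=np.linalg.norm(d2)
    s=np.linalg.lstsq(np.c_[d1,-d2],c2-c1,rcond=None)[0]
    x1,x2=c1+s[0]*d1,c2+s[1]*d2
    print(k,ca,na,cb,nb,((x1+x2)/2).round(1),np.linalg.norm(x1-x2).round(1))
print("dial",atz(ps,(150,275),0).round(),atz(ps,(45,335),0).round(),"ring",atz(ps,(297,225),40).round())
p=arm.grab_frame("wrist");print(np.array(p["hand_eye"]).round(3),p["K"])
```

```text
red [282. 190.] 28 [278.5 237. ] 74 [468.4  57.7  95.7] 2.5
yellow [268.5 211.5] 40 [268.  193.5] 60 [548.6 -63.4  98.4] 2.1
blue [312.  220.5] 45 [214.  199.5] 53 [666.7   9.9  97.4] 2.8
white [327.  198.5] 42 [213. 243.] 47 [601.  135.8  97.1] 0.1
dial [ 483. -441.    0.] [ 530. -738.    0.] ring [594.  15.  40.]
[[-0.00000e+00 -9.63000e-01 -2.68000e-01  6.91050e+01]
 [ 1.00000e+00 -0.00000e+00  0.00000e+00  1.16000e-01]
 [-0.00000e+00 -2.68000e-01  9.63000e-01 -1.43689e+02]
 [ 0.00000e+00  0.00000e+00  0.00000e+00  1.00000e+00]] [[302.24594898   0.         280.27935873]
 [  0.         302.24594898 212.97716658]
 [  0.           0.           1.        ]]
```

Triangulated cap positions: the ring centre is about (571,35). I'll climb and travel there with the fingers shut.

Call:
{"op": "play_rows", "data": {
  "delta_pos": [
    [0.02,0.03,0.04],
    [0.026,0.04,0.03],
    [0.03,0.045,0.01],
    [0.03,0.045,0.0],
    [0.03,0.045,0.0],
    [0.03,0.045,0.0],
    [0.03,0.045,0.0],
    [0.03,0.045,0.0]
  ],
  "turn": [0,0,0,0,0,0,0,0],
  "fingers": [-1,-1,-1,-1,-1,-1,-1,-1],
  "newtons": 20
}}

```text
clock: 1.65
ee_pos: [357.7, -218.4, 311.6]
tcp_rot: [0.993, 0.114, 0.0, 0.0]
ft_force: [1.4, 0.7, 1.1]
gripper_width: 0.0
```

Call:
{"op": "play_rows", "data": {
  "delta_pos": [
    [0.03,0.04,0.0],
    [0.03,0.04,0.0],
    [0.03,0.04,0.0],
    [0.03,0.04,0.0],
    [0.03,0.04,0.0],
    [0.03,0.03,0.0],
    [0.02,0.01,0.0],
    [0,0,0]
  ],
  "turn": [0,0,0,0,0,0,0,0],
  "fingers": [-1,-1,-1,-1,-1,-1,-1,-1]
}}

```text
clock: 2.65
ee_pos: [557.4, 20.8, 310.9]
tcp_rot: [0.993, 0.116, -0.0, -0.0]
ft_force: [-0.6, -0.2, -0.4]
gripper_width: 0.001
```

```bash
cat >> h.py <<'E'
def caps(p,o,z=100):
    h=cv2.cvtColor(p["frame"],cv2.COLOR_RGB2HSV).astype(int);H,S,V=h[...,0],h[...,1],h[...,2]
    M={"red":((H<8)|(H>172))&(S>130)&(V>70),"yellow":(H>20)&(H<33)&(S>130)&(V>110),"blue":(H>100)&(H<125)&(S>150),"white":(S<40)&(V>165)}
    for k,m in M.items():
        n,l,s,c=cv2.connectedComponentsWithStats(m.astype(np.uint8))
        for i in range(1,n):
            if s[i,4]>60:
                a,d=wray(p,o,c[i]); x=a+d*(z-a[2])/d[2]
                print(k,s[i].tolist(),c[i].round(1),x.round(1))
E
python3 - <<'E'
from h import *
o=arm.get_obs();print(o["clock"],o["ee_pos"].round(1),o["tcp_rot"].round(3),o["ft_force"].round(2),o["gripper_width"])
p=arm.grab_frame("wrist");save(p,"w1.png");caps(p,o)
E
```

```text
2.65 [557.4  20.8 310.9] [ 0.993  0.116 -0.    -0.   ] [-0.6  -0.25 -0.39] 0.0007752425005129547
red [226, 239, 20, 20, 305] [235.5 249.1] [469.7  58.  100. ]
red [478, 332, 29, 29, 347] [491.  345.7] [ 409.4 -314.6  100. ]
yellow [448, 176, 20, 20, 304] [457.5 185.3] [ 610.  -183.1  100. ]
yellow [337, 201, 21, 20, 346] [347.2 210.6] [550.1 -64.5 100. ]
blue [479, 0, 81, 41, 2337] [525.4  15.3] [ 792.1 -183.4  100. ]
blue [303, 83, 24, 25, 463] [314.6  94.7] [668.5   8.1 100. ]
white [179, 118, 22, 22, 364] [189.4 128.5] [601.5 136.5 100. ]
```

View pics/w1.png

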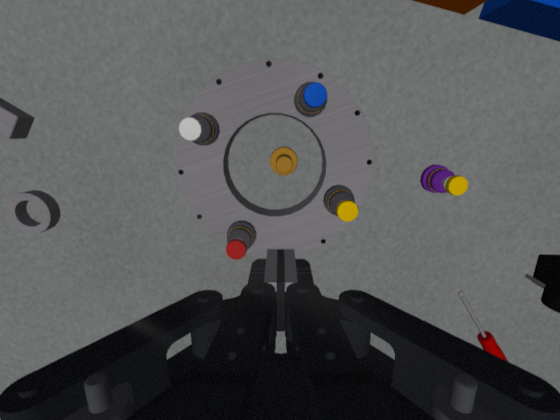

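The wrist view agrees: blue (314,95), yellow on the ring (347,211), red (235,249), white (189,128). The purple look-alike is off the ring at (457,185). I move above blue.

Call:
{"op": "play_rows", "data": {
  "delta_pos": [
    [0.035,-0.004,-0.035],
    [0.035,-0.004,-0.035],
    [0.03,-0.004,-0.04],
    [0.01,0.0,-0.04],
    [0,0,0],
    [0,0,0]
  ],
  "turn": [0,0,0,0,0,0],
  "fingers": [-1,-1,-1,-1,-1,-1]
}}

```text
clock: 3.45
ee_pos: [667.2, 7.5, 163.6]
tcp_rot: [0.993, 0.114, 0.001, 0.0]
ft_force: [-0.6, 0.4, 1.5]
gripper_width: -0.001
```

Run:
```python
from h import *
o=arm.get_obs();print(o["clock"],o["ee_pos"].round(1),o["ft_force"].round(2))
p=arm.grab_frame("wrist");save(p,"w2.png");caps(p,o,103)
```

```text
3.45 [667.2   7.5 163.6] [-0.63  0.41  1.47]
yellow [475, 313, 29, 24, 528] [489.  324.5] [ 628.3 -169.3  103. ]
blue [199, 0, 168, 42, 3900] [299.6  13.7] [801.5  26.8 103. ]
blue [517, 70, 43, 29, 791] [542.4  83.8] [ 798.7 -131.2  103. ]
blue [262, 208, 36, 36, 986] [279.5 225.2] [670.5   8.6 103. ]
white [76, 260, 32, 30, 737] [ 91.2 274.3] [601.6 136.1 103. ]
```

View pics/w2.png

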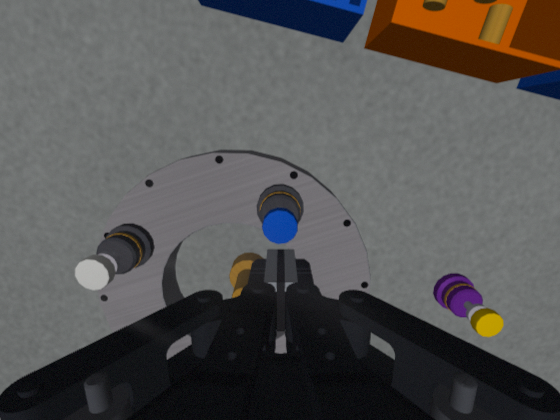

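Call:
{"op": "play_rows", "data": {
  "delta_pos": [
    [0.001,0.0005,-0.025],
    [0.001,0.0005,-0.02],
    [0,0,-0.008],
    [0,0,0],
    [0,0,0]
  ],
  "turn": [0,0,0,0,0],
  "fingers": [-1,-1,-1,-1,-1]
}}

```text
clock: 4.12
ee_pos: [669.6, 9.0, 109.4]
tcp_rot: [0.993, 0.115, 0.001, 0.0]
ft_force: [0.6, 0.2, -0.6]
gripper_width: 0.003
```

```bash
cat >> h.py <<'E'
def st():
    o=arm.get_obs();print(round(o["clock"],2),o["ee_pos"].round(1),o["ft_force"].round(2),o["torque"].round(2));return o
E
python3 - <<'E'
from h import *
o=st();p=arm.grab_frame("wrist");caps(p,o,104);st()
p=arm.grab_frame("wrist");cv2.imwrite("pics/w3.png",cv2.resize(p["frame"][160:340,170:390,::-1],(733,600),interpolation=3));st()
E
```

```text
4.12 [669.6   9.  109.4] [ 0.56  0.17 -0.6 ] [-0.   -0.02 -0.02]
yellow [523, 359, 32, 23, 480] [540.6 368.6] [ 637.9 -158.3  104. ]
blue [262, 0, 116, 26, 1555] [331.8   8.3] [790.8  14.4 104. ]
blue [259, 237, 45, 23, 527] [281.7 246.8] [678.7  10.2 104. ]
white [16, 305, 43, 36, 1205] [ 36.6 322.3] [602.3 135.4 104. ]
4.17 [669.6   9.  109.5] [ 0.57  0.42 -0.31] [0.01 0.   0.05]
4.22 [669.6   9.  109.4] [ 0.72  0.01 -0.12] [ 0.02 -0.    0.07]
```

View pics/w3.png

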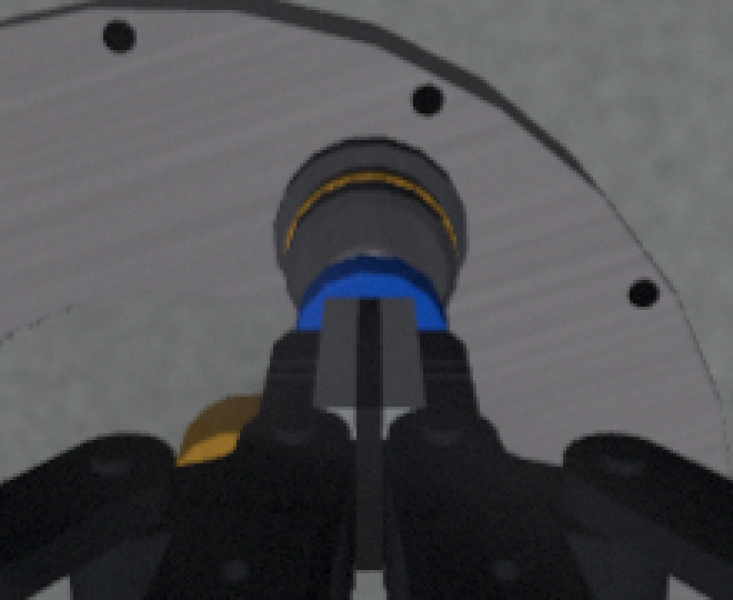

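Fingertips are centred over the blue cap, a few mm above it. I press in small steps.

Call:
{"op": "play_rows", "data": {
  "delta_pos": [
    [0,0,-0.003],
    [0,0,-0.002],
    [0,0,-0.002],
    [0,0,-0.002],
    [0,0,-0.002],
    [0,0,-0.002],
    [0,0,0],
    [0,0,0]
  ],
  "turn": [0,0,0,0,0,0,0,0],
  "fingers": [-1,-1,-1,-1,-1,-1,-1,-1]
}}

```text
clock: 5.22
ee_pos: [668.9, 9.1, 95.0]
tcp_rot: [0.993, 0.115, -0.0, -0.0]
ft_force: [-0.4, -0.2, -0.4]
gripper_width: 0.001
```

Call:
{"op": "play_rows", "data": {
  "delta_pos": [
    [0,0,-0.002],
    [0,0,-0.002],
    [0,0,0],
    [0,0,0]
  ],
  "turn": [0,0,0,0],
  "fingers": [-1,-1,-1,-1]
}}

```text
clock: 5.72
ee_pos: [669.0, 9.1, 91.1]
tcp_rot: [0.993, 0.115, 0.0, -0.0]
ft_force: [-0.2, 0.8, 0.2]
gripper_width: -0.002
```

Call:
{"op": "play_rows", "data": {
  "delta_pos": [
    [0,0,-0.001],
    [0,0,0],
    [0,0,0]
  ],
  "turn": [0,0,0],
  "fingers": [-1,-1,-1]
}}

```text
clock: 6.1
ee_pos: [669.1, 9.1, 90.7]
tcp_rot: [0.993, 0.115, 0.0, 0.0]
ft_force: [-1.8, 0.7, 4.4]
gripper_width: -0.001
```

Call:
{"op": "play_rows", "data": {
  "delta_pos": [
    [0,0,-0.001],
    [0,0,0],
    [0,0,0]
  ],
  "turn": [0,0,0],
  "fingers": [-1,-1,-1]
}}

```text
clock: 6.48
ee_pos: [669.1, 9.1, 89.7]
tcp_rot: [0.993, 0.115, 0.0, 0.0]
ft_force: [-2.1, 0.1, 4.6]
gripper_width: 0.0
```

Run:
```python
from h import *
st();p=arm.grab_frame("wrist");st()
cv2.imwrite("pics/w4.png",cv2.resize(p["frame"][160:340,170:390,::-1],(733,600),interpolation=3))
p=arm.grab_frame("side");cv2.imwrite("pics/d4.png",cv2.resize(p["frame"][160:280,170:330,::-1],(800,600),interpolation=3));st()
```

```text
6.47 [669.1   9.1  89.7] [-2.14  0.11  4.59] [0.02 0.41 0.01]
6.53 [669.1   9.1  89.7] [-1.96  0.67  5.33] [-0.02  0.38 -0.05]
6.58 [669.1   9.1  89.8] [-1.99  0.06  6.41] [ 0.07  0.4  -0.  ]
```

View pics/d4.png

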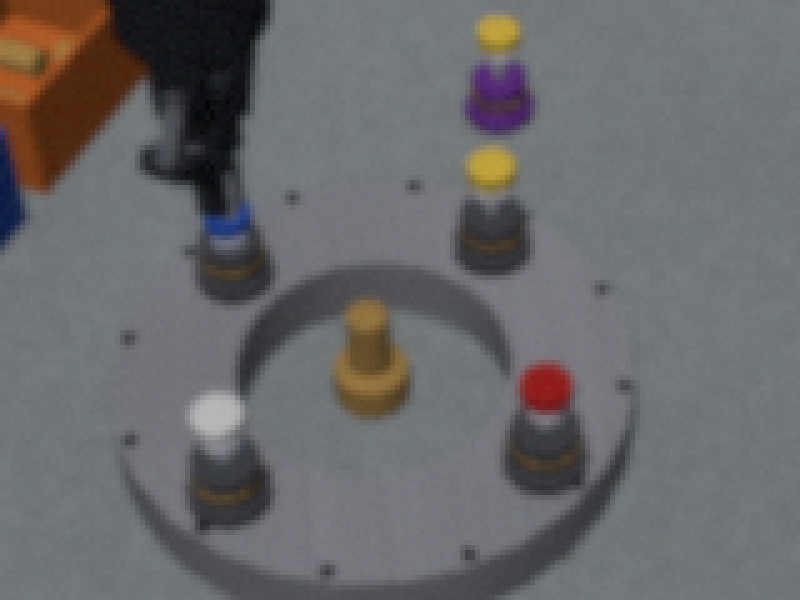

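At z≈90 the force rose from about 0 to about 5 N. That means the cushion is engaged and blue is home, and the side crop shows its cap lower with the others still up. I lift and go to yellow.

Call:
{"op": "play_rows", "data": {
  "delta_pos": [
    [0,0,0.004],
    [0,0,0.04],
    [-0.03,-0.018,0.03],
    [-0.04,-0.025,0],
    [-0.04,-0.025,0],
    [-0.01,-0.005,0],
    [0,0,0],
    [0,0,0]
  ],
  "turn": [0,0,0,0,0,0,0,0],
  "fingers": [-1,-1,-1,-1,-1,-1,-1,-1]
}}

```text
clock: 7.58
ee_pos: [550.0, -63.4, 163.4]
tcp_rot: [0.993, 0.115, 0.0, 0.0]
ft_force: [-0.2, -0.3, 1.0]
gripper_width: -0.003
```

Run:
```python
from h import *
o=st();p=arm.grab_frame("wrist");save(p,"w5.png");caps(p,o,102)
a,d=wray(p,o,(280,220));
s=arm.grab_frame("side");cv2.imwrite("pics/d5.png",cv2.resize(s["frame"][160:280,170:330,::-1],(800,600),interpolation=3))
```

```text
7.58 [550.  -63.4 163.4] [-0.17 -0.34  0.97] [-0.02 -0.03 -0.  ]
red [85, 273, 33, 34, 810] [100.8 291.1] [471.   57.7 102. ]
yellow [451, 171, 32, 31, 777] [466.2 185.6] [ 610.  -180.8  102. ]
yellow [263, 212, 36, 35, 964] [280.3 228.8] [550.4 -63.5 102. ]
blue [193, 4, 42, 48, 1508] [213.6  27.1] [665.7   4.7 102. ]
white [0, 71, 10, 34, 227] [ 3.3 88.2] [601.6 128.2 102. ]
```

View pics/w5.png

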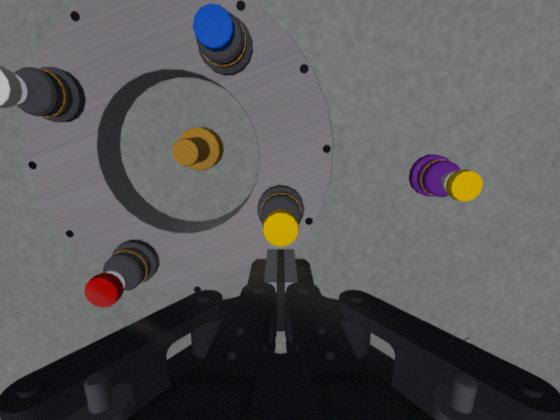

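Wrist picture: the ring's yellow cap is straight under the tips at (280,229), with the purple look-alike away at (464,185). Blue is visibly down, with no neck showing. I press yellow the same way, with z home at about 91.

Call:
{"op": "play_rows", "data": {
  "delta_pos": [
    [0,0,-0.025],
    [0,0,-0.02],
    [0,0,-0.008],
    [0,0,-0.003],
    [0,0,-0.002],
    [0,0,-0.002],
    [0,0,-0.002],
    [0,0,-0.002]
  ],
  "turn": [0,0,0,0,0,0,0,0],
  "fingers": [-1,-1,-1,-1,-1,-1,-1,-1]
}}

```text
clock: 8.68
ee_pos: [549.5, -64.0, 99.8]
tcp_rot: [0.993, 0.115, 0.001, 0.0]
ft_force: [0.2, 1.2, 1.9]
gripper_width: 0.001
```

Call:
{"op": "play_rows", "data": {
  "delta_pos": [
    [0,0,-0.002],
    [0,0,-0.002],
    [0,0,-0.002],
    [0,0,0],
    [0,0,0]
  ],
  "turn": [0,0,0,0,0],
  "fingers": [-1,-1,-1,-1,-1]
}}

```text
clock: 9.3
ee_pos: [548.6, -63.9, 93.0]
tcp_rot: [0.993, 0.115, -0.0, -0.0]
ft_force: [0.6, -1.1, 1.0]
gripper_width: -0.0
```

Call:
{"op": "play_rows", "data": {
  "delta_pos": [
    [0,0,-0.002],
    [0,0,0],
    [0,0,0]
  ],
  "turn": [0,0,0],
  "fingers": [-1,-1,-1]
}}

```text
clock: 9.68
ee_pos: [548.7, -63.8, 91.1]
tcp_rot: [0.993, 0.115, -0.0, -0.0]
ft_force: [-1.0, -0.5, 0.6]
gripper_width: -0.002
```

Run:
```python
from h import *
for i in range(3): st();arm.grab_frame("wrist")
```

```text
9.68 [548.7 -63.8  91.1] [-1.01 -0.5   0.63] [-0.1   0.01 -0.05]
9.72 [548.7 -63.8  91.1] [-0.93 -0.69  0.77] [-0.08 -0.    0.  ]
9.78 [548.7 -63.8  91.1] [-0.22 -0.19  2.06] [-0.04  0.03 -0.03]
```

Call:
{"op": "play_rows", "data": {
  "delta_pos": [
    [0,0,-0.001],
    [0,0,-0.0005],
    [0,0,0],
    [0,0,0]
  ],
  "turn": [0,0,0,0],
  "fingers": [-1,-1,-1,-1]
}}

```text
clock: 10.32
ee_pos: [548.8, -63.9, 90.1]
tcp_rot: [0.993, 0.115, -0.0, -0.0]
ft_force: [-1.8, 0.5, 5.9]
gripper_width: -0.003
```

Run:
```python
from h import *
for i in range(3): st();arm.grab_frame("wrist")
```

```text
10.32 [548.8 -63.9  90.1] [-1.76  0.48  5.86] [ 0.07  0.47 -0.01]
10.38 [548.8 -63.8  90.1] [-3.02  1.43  5.67] [-0.    0.53 -0.01]
10.43 [548.8 -63.9  90.1] [-2.55 -0.14  4.58] [0.02 0.45 0.01]
```

Yellow is at about 5.4 N with z at 90.1, so it is home. Next is red.

Call:
{"op": "play_rows", "data": {
  "delta_pos": [
    [0,0,0.004],
    [0,0,0.04],
    [-0.02,0.03,0.029],
    [-0.03,0.045,0],
    [-0.024,0.04,0],
    [-0.004,0.006,0],
    [0,0,0],
    [0,0,0]
  ],
  "turn": [0,0,0,0,0,0,0,0],
  "fingers": [-1,-1,-1,-1,-1,-1,-1,-1]
}}

```text
clock: 11.48
ee_pos: [471.7, 56.2, 162.9]
tcp_rot: [0.993, 0.114, 0.0, 0.0]
ft_force: [0.8, -0.4, -0.2]
gripper_width: 0.005
```

Run:
```python
from h import *
o=st();p=arm.grab_frame("wrist");save(p,"w6.png");caps(p,o,102)
```

```text
11.47 [471.7  56.2 162.9] [ 0.77 -0.4  -0.2 ] [ 0.01  0.02 -0.04]
red [260, 213, 35, 36, 965] [276.8 230.5] [470.5  58.2 102. ]
yellow [453, 139, 37, 37, 1051] [471.  156.8] [550.5 -56.6 102. ]
white [178, 0, 40, 18, 539] [198.1   7. ] [595.7 134.6 102. ]
```

View pics/w6.png

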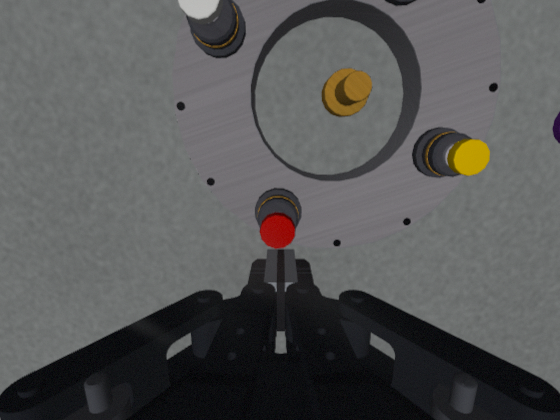

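Red is under the tips at (277,230). Yellow's parallax (about 7 mm shift at z=102) puts its top at about 91, so it is down. I shift 2 mm and press.

Call:
{"op": "play_rows", "data": {
  "delta_pos": [
    [-0.001,0.002,-0.025],
    [0,0,-0.02],
    [0,0,-0.008],
    [0,0,-0.003],
    [0,0,-0.002],
    [0,0,-0.002],
    [0,0,-0.002],
    [0,0,-0.002]
  ],
  "turn": [0,0,0,0,0,0,0,0],
  "fingers": [-1,-1,-1,-1,-1,-1,-1,-1]
}}

```text
clock: 12.52
ee_pos: [470.3, 59.1, 99.2]
tcp_rot: [0.993, 0.115, 0.0, 0.0]
ft_force: [-0.4, -0.1, 1.3]
gripper_width: 0.007
```

Call:
{"op": "play_rows", "data": {
  "delta_pos": [
    [0,0,-0.002],
    [0,0,-0.002],
    [0,0,-0.002],
    [0,0,-0.001],
    [0,0,0],
    [0,0,0]
  ],
  "turn": [0,0,0,0,0,0],
  "fingers": [-1,-1,-1,-1,-1,-1]
}}

```text
clock: 13.28
ee_pos: [469.9, 59.1, 91.7]
tcp_rot: [0.993, 0.115, -0.0, -0.0]
ft_force: [0.6, 0.2, 2.0]
gripper_width: 0.002
```

Call:
{"op": "play_rows", "data": {
  "delta_pos": [
    [0,0,-0.001],
    [0,0,0],
    [0,0,0]
  ],
  "turn": [0,0,0],
  "fingers": [-1,-1,-1]
}}

```text
clock: 13.65
ee_pos: [470.0, 59.1, 91.0]
tcp_rot: [0.993, 0.115, -0.0, 0.0]
ft_force: [-0.3, -0.5, 5.7]
gripper_width: 0.003
```

Call:
{"op": "play_rows", "data": {
  "delta_pos": [
    [0,0,-0.001],
    [0,0,0],
    [0,0,0]
  ],
  "turn": [0,0,0],
  "fingers": [-1,-1,-1]
}}

```text
clock: 14.02
ee_pos: [470.0, 59.1, 90.0]
tcp_rot: [0.993, 0.115, -0.0, 0.0]
ft_force: [-1.2, 0.1, 4.9]
gripper_width: -0.001
```

Run:
```python
from h import *
for i in range(3): st();arm.grab_frame("wrist")
```

```text
14.03 [470.   59.1  90. ] [-1.21  0.06  4.94] [-0.06  0.23 -0.02]
14.07 [470.   59.1  90. ] [-1.67 -0.16  5.72] [-0.05  0.2   0.04]
14.12 [470.   59.1  90. ] [-0.69 -0.24  5.52] [0.01 0.12 0.06]
```

Red is home at about 5.4 N. I lift away and check.

Call:
{"op": "play_rows", "data": {
  "delta_pos": [
    [0,0,0.004],
    [0,0,0.04],
    [0,0,0.05],
    [0.025,-0.01,0.05],
    [0.03,-0.01,0.05],
    [0.03,-0.01,0.025],
    [0,0,0],
    [0,0,0]
  ],
  "turn": [0,0,0,0,0,0,0,0],
  "fingers": [-1,-1,-1,-1,-1,-1,-1,-1]
}}

```text
clock: 15.18
ee_pos: [553.7, 29.5, 307.0]
tcp_rot: [0.993, 0.115, -0.002, -0.001]
ft_force: [-0.6, -1.1, -0.0]
gripper_width: -0.001
```

Run:
```python
from h import *
o=st();p=arm.grab_frame("wrist");
print("z91");caps(p,o,91);print("z103");caps(p,o,103)
s=arm.grab_frame("side");a=cv2.resize(s["frame"][170:290,190:310],(400,400),interpolation=3);b=cv2.resize(p["frame"][:300],(400,214))
c=np.zeros((400,800,3),np.uint8);c[:,:400]=a;c[:214,400:]=b;cv2.imwrite("pics/f.png",c[:,:,::-1])
```

```text
15.18 [553.7  29.5 307. ] [-0.64 -1.09 -0.03] [-0.03 -0.05 -0.  ]
z91
red [234, 236, 20, 20, 299] [243.7 245.5] [470.4  58.   91. ]
red [485, 332, 32, 34, 444] [499.6 348. ] [ 400.6 -324.2   91. ]
yellow [457, 174, 21, 20, 311] [467.  183.9] [ 609.4 -187.8   91. ]
yellow [343, 197, 21, 20, 334] [353.3 206.7] [551.1 -63.1  91. ]
blue [489, 0, 71, 34, 1712] [529.5  12.6] [ 792.9 -180.7   91. ]
blue [311, 81, 23, 25, 451] [322.1  93. ] [668.4   8.6  91. ]
white [186, 116, 22, 22, 378] [196.7 126.6] [601.1 138.9  91. ]
z103
red [234, 236, 20, 20, 299] [243.7 245.5] [475.4  57.6 103. ]
red [485, 332, 32, 34, 444] [499.6 348. ] [ 408.  -311.9  103. ]
yellow [457, 174, 21, 20, 311] [467.  183.9] [ 609.9 -180.   103. ]
yellow [343, 197, 21, 20, 334] [353.3 206.7] [553.4 -59.5 103. ]
blue [489, 0, 71, 34, 1712] [529.5  12.6] [ 787.1 -173.2  103. ]
blue [311, 81, 23, 25, 451] [322.1  93. ] [666.9   9.9 103. ]
white [186, 116, 22, 22, 378] [196.7 126.6] [601.8 135.8 103. ]
```

View pics/f.png

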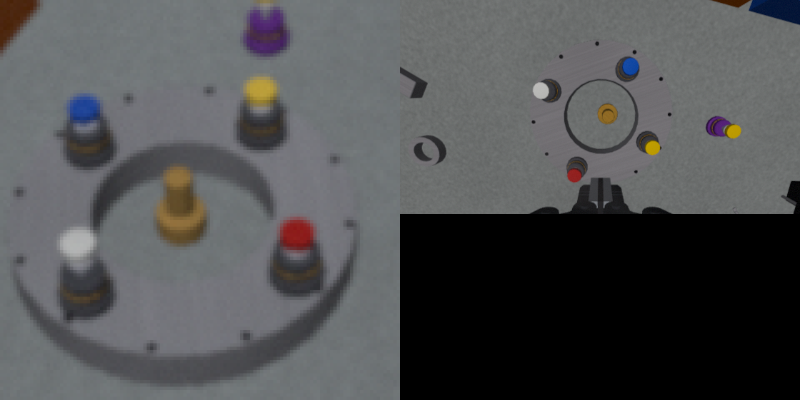

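Blue, yellow and red sit low. Their positions at z=91 match where they started to within about 1 mm. White is still up, matching z≈103. I hand in.

```bash
python3 -c "
from plant import arm
print(arm.sign_off())"
```

```text
the job is handed in; nothing more can be done
None
```

I pressed the blue cap, then the yellow, then the red, and handed the job in at about 15 s of the 48 s limit. Each was pressed with the shut fingertips until the force rose to about 5–6 N, with the tip at z ≈ 90 mm. That is where the plunger is home and the cushion just starts to give.

- **Pressed gauges:** in the last wrist picture, all three cap tops fit the fully-down height of 91 mm. They are within about 1–1.5 mm of where they stood before, which is the measuring accuracy.
- **White gauge:** it still fits the up height (about 103 mm), and I did not touch it.
- **Everything else:** the purple-bodied look-alike with the yellow cap and the brass plug look untouched in the last pictures. I did not measure the other bench items again, but the arm passed well clear of them.
- **Sideways force:** it stayed at about 3 N or less while pressing.

No check failed or disagreed. The wrist force reading is noisy by about 1 N.

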